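Close the book carton and hold it up level

ROBOT

A 6-joint arm with a two-finger parallel gripper is mounted at the origin on the work surface. World frame = base frame: x ahead of the robot, y to its left, z up, the work surface at z = 0. Lengths are in m, angles in degrees, forces in N, time in s.
With the tool pointing down it reaches from about 0.3 to 0.825 m from the base axis. Payload 5.4 kg.
Tool frame: the origin (TCP) lies at the very end of the fingers, on their centre line; the grasp point (between the pads) lies 19 mm behind it; z points along the fingers, y is the line along which they close (so a half turn about z gives the same grasp; the last joint's range is limited). The gripper opens to 92 mm and grips with 3 to 60 N. Pads are 20 mm wide; open, the fingers measure 128 mm over their backs; the gripper's body (75 mm by 189 mm) begins 69 mm behind the grasp point.
Start: joints at [59.525, 9.076, 91.501, -0, 79.423, -12.038], TCP at [0.182, 0.545, 0.215] pointing down, gripper open.
Joint ranges: [-166.64, 166.64], [-54.1, 131.32], [10.49, 154.53], [-73.88, 253.88], [9.74, 151.15], [-171.62, 171.62]. Speed limits (degrees/s): [147.25, 147.25, 180, 180, 180, 180].

INTERFACE

Orientations are given as [roll, pitch, yaw] about the fixed x, y, z axes, in that order (R = Rz(yaw) Ry(pitch) Rx(roll)).
In Python, from rig import r, ticket, camera gives the robot as it stands (r), with the cameras as plain functions and the job (ticket).
- The arm moves only by the tool shift_gripper, called after "Request:" by a JSON object that holds its "fn" and its "kwargs", one argument or row to a line. Schema: {"type":"object","properties":{"plan":{"type":"array","items":{"type":"number"},"minItems":6,"maxItems":60},"finger_gap":{"type":"number"},"grip_force":{"type":"number"},"only":{"type":"string"},"quiet":{"type":"boolean"},"lines":{"type":"string"}},"required":["plan"],"additionalProperties":false}. plan is one flat list of numbers that holds 1 to 10 rows one after another, with no inner brackets; each row has 6 numbers: dx, dy, dz in parts of the range, where 1.0 means 0.5 m, then a rotation vector rx, ry, rz in parts of the range, where 1.0 means 180 degrees; each row is the pose to reach, as a shift and turn from the pose commanded when the call began, along the tool's axes at that moment; what a row does not reach only later rows make up. A row lasts 1/10 s, in which the tool goes at most 0.05 m and 8.59 degrees, less where a joint would pass 70% of its speed; a pose out of reach is approached as far as the arm can. finger_gap is the finger opening in m, set as the call begins (left out keeps the last). The fingers move at their own pace and stop on an object; grip_force is the grip in N (left out, the last holds). Time passes only in rows, so rows that do not move let the fingers close. The tool returns the time, the measured TCP pose, the force, the opening and the grip force at its end. only (a regular expression) keeps the lines of the reply that match it, lines (a string "A,B") keeps lines A to B, and quiet returns only ok. Shift and turn numbers lie between -1 and 1, and a call with a number outside is refused. Input that does not fit is refused with a message, and nothing moves.
- r.get_state(): the state, without advancing time (a new reading comes with each control period).
- camera(name): name is "scene" or "side" or "wrist"; returns a dict with "pixels" (480x640x3 uint8, red, green, blue), "fovy" (degrees; the focal length in pixels is half the picture's height over the tangent of half this angle, whatever the lens; pixels are square), "cx", "cy" (the principal point, pixels), "D" ([k1, k2, p1, p2, k3] as OpenCV has them; the pictures are not rectified), "world_to_cam" (4x4, takes a point from world to camera coordinates). Camera axes: x right, y down, z forward; pixel columns grow to the right and rows downward; lengths in m; the calibration is good to about 2 mm. A picture is of the moment at which its call begins. There is no depth.
- ticket.close_job(): hands the job in; it is judged then, once.
The state is a dict: "time_s": time; "joints": joint angles; "joint_velocities": joint speeds; "effort": joint torques, N m; "ee_pos": TCP position; "eef_rot": TCP orientation; "contact_force": force on the tool from outside, world axes, zero at the start; "wrist_torque": the same for the moment, N m; "opening": finger opening in m; "finger_force": force on a finger pad.
Only numpy, scipy, OpenCV 4.12 (cv2) and the standard library are available. Lean on these libraries where they do the work, as an engineer would, in place of code of your own. Each camera call takes 0.05 s, during which the arm holds its last target. There are 200 camera calls.

TASK

Close the small cardboard carton that stands on the shallow storage box: fold its short end flap down flat first, then the long end flap down flat over it. Then grip the carton, lift it straight up about 10 cm clear of the storage box and finish while still holding it there in the air, level, steady and shut. Do not tip the carton on the way, and leave the other things where they are.

Things in the scene. Friction and masses are not known exactly. Their poses are not given: they have to be found in the camera images.
- carton: Loose open-topped cardboard carton with books packed inside, 160 mm long (its x) by 64 mm wide (its y) by 80 mm high, walls 4 mm, rigid, 0.3 to 0.65 kg. Origin: centre of its underside; z up. The short flap is hinged on its -x end, the long flap on its +x end. It can stand at any yaw on the storage box. The plain 64 mm sides can be gripped from above, across y, with the flaps open or shut.
- flap_short (a joint): Hinge of the short flap: a cardboard plate 70 mm long, 60 mm wide, 3 mm thick, on the -x top edge. 0 = closed flat on the carton, 1.57 = standing straight up, larger = leaning outward; range 0 to 2.3. The stiff crease stays where it is left (0.025 N m of friction), no spring. It starts between 1.3 and 2.0.
- flap_long (a joint): Hinge of the long flap: a cardboard plate 110 mm long, 60 mm wide, 3 mm thick, on the +x top edge. Values and behaviour as for the short flap; when closed it lies over the end of the short flap, its upper face 86 mm above the carton's underside. It starts between 1.3 and 2.0.
- short_hinge (a point): Middle of the short flap's crease (underside of the closed flap): on the carton at (-80, 0, 80) mm from its origin. Axes as the carton's.
- long_hinge (a point): Middle of the long flap's crease (underside of the closed flap): on the carton at (80, 0, 83) mm from its origin. Axes as the carton's.
- carton_balance (a point): Point on the carton's mid-plane at (-10, 0, 40) mm from its origin, within 10 mm of the loaded carton's centre of mass along x. Axes as the carton's.
- tote: Shallow clear plastic storage box with a closed white lid, 340 by 260 mm and 60 mm high, fixed. Origin: centre of its underside on the table; z up. The carton stands on its lid.
- tape: Bystander: loose cardboard ring 52 mm across, 24 mm high, on the storage box's lid. Origin: centre of its underside.
- book: Bystander: loose hardback book 170 x 105 x 25 mm lying beside the storage box. Origin: centre of its underside.
- gadget_box: Bystander: loose white box 90 x 90 x 45 mm. Origin: centre of its underside.
- tin: Bystander: loose flat round tin 76 mm across, 26 mm high. Origin: centre of its underside.
- brush: Bystander: loose wooden-handled brush 170 mm long. Origin: on its underside, near its middle.
- spray: Bystander: loose upright can 44 mm across, 110 mm high. Origin: centre of its underside.
- torch: Bystander: loose black torch standing on its head, 40 mm across, 110 mm high. Origin: centre of its underside.

How it is judged (in metres and radians):
On the way, in this order (a step that is already met when the one before it is completed fails the run):
1. the short flap is folded down flat, the long one still open (value of joint flap_short below 0.15 rad and value of joint flap_long above 0.5 rad), for 0.1 s.
2. the long flap is folded down flat over it (value of joint each of flap_short, flap_long below 0.15 rad), for 0.2 s.
3. the shut carton is lifted clear and level in the gripper (all of step 2 and z of carton in the frame of tote above 0.13 m and angle between carton's own z axis and vertical below 0.1 rad and horizontal distance between carton and tote below 0.12 m and contact force between carton and the fingers above 1 N), for 0.3 s.
At the end, for the whole second after the job is handed in: The fingers hold the carton (over 1 N) 70 mm or more above the storage box's lid and within 120 mm sideways of its centre, tilted under 0.1 rad, still (under 0.03 m/s, 0.15 rad/s), flaps within 0.15 rad of closed, touching neither the storage box nor a bystander (all of step 3 and linear speed of carton below 0.03 m/s and angular speed of carton below 0.15 rad/s and contact force between carton and tote below 0.05 N and contact force between carton and tape below 0.05 N and contact force between carton and book below 0.05 N and contact force between carton and gadget_box below 0.05 N and contact force between carton and tin below 0.05 N and contact force between carton and brush below 0.05 N and contact force between carton and spray below 0.05 N and contact force between carton and torch below 0.05 N); the arm keeps its last pose, push and grip.
It fails at once if the carton is tipped by more than 0.35 rad (angle between carton's own z axis and vertical above 0.35 rad).
It fails at once if a bystander is moved by more than 30 mm (distance of any of tape, book, gadget_box, tin, brush, spray, torch from where it was at the start of the episode above 0.03 m).
It also fails if it takes over 54 s, if anything falls off the work surface, if the arm or the gripper's body presses on something with over 40 N, if the wrist force passes 120 N, or if a joint passes its speed limit or range.

## Working session

There is one attempt and no reset: what is moved stays moved. The work goes in short steps, Python scripts to look and compute and a tool call to move; the robot and the scene stay as the last step left them, time stands still between calls to the robot, and variables do not carry over. Pictures are saved under pics/ and viewed, at most 10 in all, crops included, and the job is handed in when it is done.

```bash
ls; mkdir -p pics; python3 - <<'E'
from rig import r, ticket, camera
import cv2,pickle
for n in ("scene","side"):
    c=camera(n); pickle.dump(c,open(n+".pkl","wb"))
    cv2.imwrite(f"pics/{n}0.png",c["pixels"][:,:,::-1]); print(n,c["fovy"],c["cx"],c["cy"],c["D"],c["world_to_cam"].round(3).tolist())
print(r.get_state())
E
```

```text
pics
rig.py
scene 42.22622260992654 317.23992416938376 247.9573488315622 [0.03746236 0.         0.         0.         0.        ] [[0.223, 0.975, -0.004, -0.17], [0.516, -0.122, -0.848, -0.188], [-0.827, 0.186, -0.53, 1.749], [0.0, 0.0, 0.0, 1.0]]
side 53.544656116065134 312.9486354290759 240.17388544127658 [-0.06183413  0.          0.          0.          0.        ] [[-0.748, -0.664, -0.006, 0.457], [-0.494, 0.562, -0.663, 0.346], [0.444, -0.493, -0.748, 0.631], [0.0, 0.0, 0.0, 1.0]]
{'time_s': 0.1, 'joints': array([ 5.95234778e+01,  9.11088732e+00,  9.15643093e+01,  1.36353275e-03,
        7.94240704e+01, -1.20379851e+01]), 'joint_velocities': array([ 0.03885328, -0.12554494, -0.11040039, -0.01659962,  0.02517364,
        0.11360926]), 'effort': array([-1.04996685e-03, -3.86504316e+01, -3.22959816e+01,  7.02171167e-02,
        3.38680192e-02, -1.83176797e-05]), 'ee_pos': array([0.18158442, 0.54497586, 0.21370494]), 'eef_rot': array([-1.79903195e+02, -2.20136199e-02,  1.61561193e+02]), 'contact_force': array([ 0.20344157,  0.26845065, -0.33892757]), 'wrist_torque': array([-0.02550836,  0.00686428, -0.02985408]), 'finger_force': 0.0, 'opening': 0.09205619868185451}
```

View pics/scene0.png

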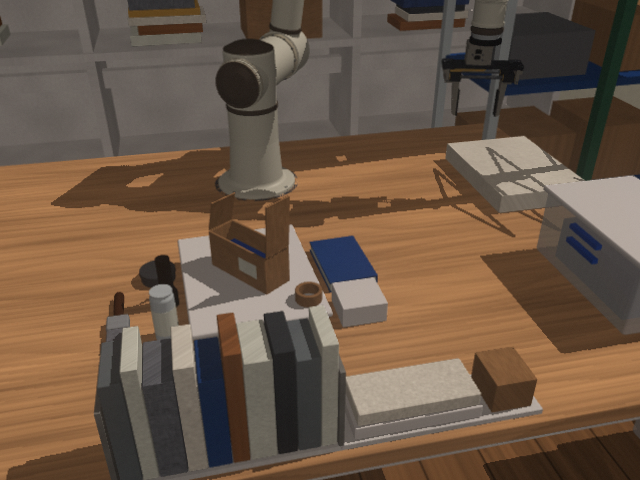

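View pics/side0.png

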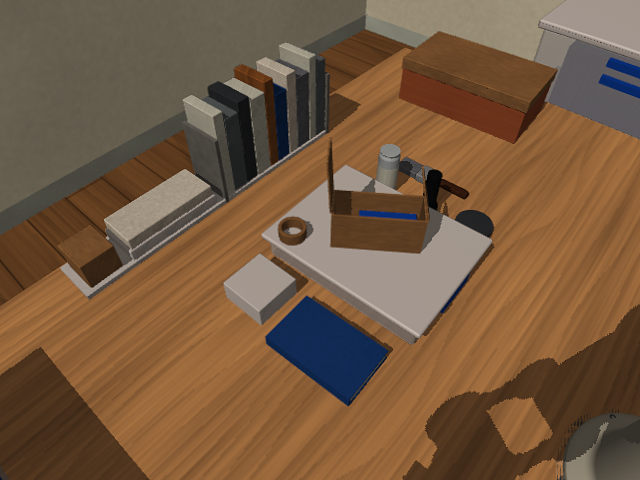

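The scene view shows the carton around (250,250) with the long flap at its right/near end (288,200–250) and the short flap on the left (220,210). In the side view the carton is at (378,220), with the long flap at (330,140–190). I'll enlarge both to pick corners.

```bash
python3 - <<'E'
import cv2,pickle,numpy as np
a=pickle.load(open("scene.pkl","rb"))["pixels"][185:295,195:325,::-1]
b=pickle.load(open("side.pkl","rb"))["pixels"][130:260,315:445,::-1]
a=cv2.resize(a,None,fx=6,fy=5.4545,interpolation=cv2.INTER_CUBIC)
a=cv2.resize(a,(780,600));
A=cv2.resize(pickle.load(open("scene.pkl","rb"))["pixels"][185:295,200:300,::-1],(400,440),interpolation=cv2.INTER_CUBIC)
B=cv2.resize(b[:,:100] if 0 else pickle.load(open("side.pkl","rb"))["pixels"][135:260,320:440,::-1],(400,417),interpolation=cv2.INTER_CUBIC)
# 4x for scene, 3.333x for side
for im,s,x0,y0 in((A,4,200,185),(B,10/3,320,135)):
    for k in range(0,130,20):
        cv2.putText(im,str(x0+k),(int(k*s),10),0,.35,(0,255,255)); cv2.line(im,(int(k*s),0),(int(k*s),3),(0,255,255))
        cv2.putText(im,str(y0+k),(0,int(k*s)+4),0,.35,(0,255,255))
out=np.zeros((440,800,3),np.uint8); out[:440,:400]=A; out[:417,400:]=B
cv2.imwrite("pics/crop.png",out)
E
```

```text
(no output)
```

View pics/crop.png

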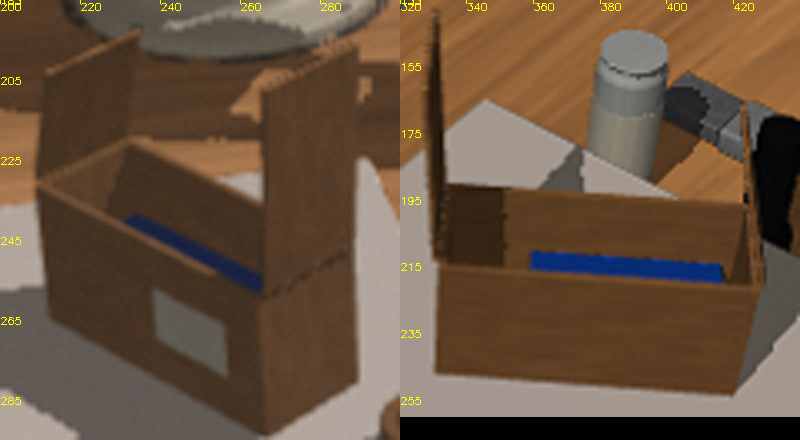

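The crop shows the carton's corners clearly in both views. The scene bottom corners are at (212.5,264.5), (266.3,294) and (289.3,280.3), and the side bottom corners at (330.5,247) and (420.5,253).

```bash
cat >cam.py <<'E'
import numpy as np,cv2
def ray(c,p):
    f=240/np.tan(np.radians(c["fovy"]/2)); K=np.array([[f,0,c["cx"]],[0,f,c["cy"]],[0,0,1]])
    n=cv2.undistortPoints(np.array([[p]],float),K,np.array(c["D"],float))[0,0]
    T=c["world_to_cam"]; R=T[:3,:3]
    return -R.T@T[:3,3], R.T@np.array([n[0],n[1],1])
def plane(c,p,q,n):
    o,d=ray(c,p); n=np.array(n,float); return o+d*(n@(np.array(q)-o))/(n@d)
def atz(c,p,z): return plane(c,p,[0,0,z],[0,0,1])
def proj(c,X):
    f=240/np.tan(np.radians(c["fovy"]/2)); K=np.array([[f,0,c["cx"]],[0,f,c["cy"]],[0,0,1]])
    T=c["world_to_cam"]; return cv2.projectPoints(np.array(X,float).reshape(-1,1,3),cv2.Rodrigues(T[:3,:3])[0],T[:3,3],K,np.array(c["D"],float))[0][:,0]
E
python3 - <<'E'
import pickle,numpy as np
from cam import *
S=pickle.load(open("scene.pkl","rb"));D=pickle.load(open("side.pkl","rb"))
for n,c,p,z in [("s -x+y? bot",S,(212.5,264.5),.06),("s near bot",S,(266.25,294),.06),("s right bot",S,(289.25,280.25),.06),
 ("s left top",S,(209.5,231.25),.14),("s near top",S,(266.25,258.25),.14),("s right top",S,(288.75,247),.14),("s backleft top",S,(233,220),.14),
 ("d left bot",D,(330.5,246.9),.06),("d right bot",D,(420.5,253.2),.06),("d left top",D,(330.5,213.9),.14),("d right top",D,(427.4,221.1),.14),
 ("tape d",D,(292,228),.084),("tape s",S,(309,289),.084),
 ("tote d top L",D,(263,236),.06),("tote d near",D,(417,335),.06),("tote d R",D,(492,240),.06),("tote d far",D,(347,166),.06),("spray d",D,(389,152),.11),("torch d",D,(434,173),.11)]:
    print(n,atz(c,p,z).round(4))
E
```

```text
s -x+y? bot [ 0.4905 -0.1587  0.06  ]
s near bot [ 0.6174 -0.0667  0.06  ]
s right bot [ 0.5823 -0.0152  0.06  ]
s left top [ 0.4917 -0.1572  0.14  ]
s near top [ 0.6155 -0.0626  0.14  ]
s right top [ 0.5862 -0.0146  0.14  ]
s backleft top [ 0.4569 -0.1067  0.14  ]
d left bot [ 0.5801 -0.0131  0.06  ]
d right bot [ 0.4509 -0.107   0.06  ]
d left top [ 0.5837 -0.0148  0.14  ]
d right top [ 0.4531 -0.1075  0.14  ]
tape d [0.6474 0.0143 0.084 ]
tape s [0.6528 0.0099 0.084 ]
tote d top L [0.6896 0.0482 0.06  ]
tote d near [0.3638 0.0358 0.06  ]
tote d R [ 0.3697 -0.22    0.06  ]
tote d far [ 0.699  -0.2076  0.06  ]
spray d [ 0.627  -0.2486  0.11  ]
torch d [ 0.5247 -0.2531  0.11  ]
```

```bash
cat >loc.py <<'E'
import numpy as np
from scipy.spatial.transform import Rotation as Ro
from rig import r, ticket, camera
C=np.array([.536,-.0861,.06]); YAW=36.0
def setp():
    import os,json
    if os.path.exists("pose.json"):
        global C,YAW; p=json.load(open("pose.json")); C=np.array(p[:3]);YAW=p[3]
setp()
def w(l): return C+Ro.from_euler('z',YAW,degrees=True).apply(np.array(l)/1000)
def rel(*targets):
    "rows (tool axes now) for carton-local mm targets with tool x along carton x, pointing down"
    s=r.get_state(); R=Ro.from_euler('xyz',s["eef_rot"],degrees=True); G=Ro.from_euler('xyz',[180,0,YAW],degrees=True)
    l=Ro.from_euler('z',-YAW,degrees=True).apply(s["ee_pos"]-C)*1000
    print("t",s["time_s"],"local mm",l.round(1),"F",s["contact_force"].round(1))
    for t in targets: print(t,R.inv().apply(w(t)-s["ee_pos"]).round(4),(R.inv()*G).as_rotvec(degrees=True).round(2))
E
python3 - <<'E'
import pickle,json,numpy as np
from scipy.optimize import least_squares
from cam import *
S=pickle.load(open("scene.pkl","rb"));D=pickle.load(open("side.pkl","rb"))
obs=[(S,(212.5,264.5),(-80,-32,0)),(S,(266.25,294),(80,-32,0)),(S,(289.25,280.25),(80,32,0)),(S,(209.5,231.25),(-80,-32,80)),(S,(266.25,258.25),(80,-32,80)),
(D,(330.5,246.9),(80,32,0)),(D,(420.5,253.2),(-80,32,0)),(D,(330.5,213.9),(80,32,80)),(D,(427.4,221.1),(-80,32,80)),(S,(288.75,247),(80,32,80)),(S,(233,220),(-80,32,80))]
def W(v,l):
    a=v[2]; l=np.array(l)/1000; return np.array([v[0]+np.cos(a)*l[0]-np.sin(a)*l[1],v[1]+np.sin(a)*l[0]+np.cos(a)*l[1],.06+l[2]])
s=least_squares(lambda v:np.concatenate([W(v,l)[:2]-atz(c,p,.06+l[2]/1000)[:2] for c,p,l in obs]),[.536,-.086,.63],loss='soft_l1',f_scale=.003)
v=s.x;print(v[:2],np.degrees(v[2]),(s.fun*1000).round(1))
json.dump([v[0],v[1],.06,float(np.degrees(v[2]))],open("pose.json","w"))
for n,c,p,y,h in [("long",S,(266.25,207),-30,(80,83)),("long",S,(289.25,196),30,(80,83)),("long d",D,(330.5,138),30,(80,83)),("short",S,(212,203.25),-30,(-80,80)),("short",S,(235,192.5),30,(-80,80))]:
    q=W(v,(0,y,0)); P=plane(c,p,q,[-np.sin(v[2]),np.cos(v[2]),0])
    x=((P-q)@[np.cos(v[2]),np.sin(v[2]),0])*1000; z=P[2]*1000-60
    dx=(h[0]-x) if h[0]>0 else x-h[0]
    print(n,x,z,"ang",np.arctan2(z-h[1],dx),"len",np.hypot(z-h[1],dx))
from loc import *
rel((-135,0,240))
print(w((-135,0,0)))
E
```

```text
[ 0.53632873 -0.08630708] 35.76988759046654 [-0.4 -0.4  2.5  1.2  0.2  1.6 -1.6 -1.8  4.5 -3.   2.5 -0.4  1.8 -0.1
 -1.2  1.2 -0.4  0.4 -3.7  1.  -4.2 -0.4]
long 88.81757359235765 192.7799794721598 ang 1.6509446825185337 len 110.13352576288689
long 87.0944391376803 190.38789911517313 ang 1.6367641418636005 len 107.62198633666287
long d 83.50979230349732 233.463402226404 ang 1.5941186488162569 len 150.50433233484785
short -62.042966484512355 147.73910208210776 ang 1.3116654699865047 len 70.07881993560224
short -62.90446612213578 147.50556004367016 ang 1.3227646560748945 len 69.63661332502292
t 0.1 local mm [ 81.2 719.6 153.7] F [ 0.2  0.3 -0.3]
(-135, 0, 240) [-0.4572 -0.5963 -0.0855] [-8.0000e-02  9.0000e-02  1.2579e+02]
[ 0.42679363 -0.16521881  0.06      ]
```

The rows are not in the units I measure in: shifts go in shares of 0.5 m and turns go in shares of 180 degrees. I convert before sending: -0.366 m / 0.5 = -0.732, -0.085 m / 0.5 = -0.17, 79 degrees / 180 = 0.4389.

Request:
{"fn": "shift_gripper", "kwargs": {
  "plan": [-0.04, -0.052, -0.06, 0, 0, 0.0417, -0.096, -0.124, -0.12, 0, 0, 0.0833, -0.154, -0.2, -0.16, 0, 0, 0.1278, -0.212, -0.276, -0.17, 0, 0, 0.1722, -0.27, -0.352, -0.17, 0, 0, 0.2167, -0.328, -0.428, -0.17, 0, 0, 0.2611, -0.386, -0.504, -0.17, 0, 0, 0.3056, -0.444, -0.58, -0.17, 0, 0, 0.35, -0.502, -0.656, -0.17, 0, 0, 0.3944, -0.56, -0.732, -0.17, 0, 0, 0.4389],
  "finger_gap": 0,
  "grip_force": 10
}}

```text
time_s: 1.1
ee_pos: [0.3317, 0.1079, 0.2994]
eef_rot: [180.0, -0.0, 82.2]
contact_force: [1.2, 0.1, -0.1]
opening: 0.0142
finger_force: 0.0
```

```bash
python3 -c "
from loc import *
rel((-125,0,230))"
```

```text
t 1.1 local mm [-52.5 277.2 239.4] F [ 1.2  0.1 -0.1]
(-125, 0, 230) [-0.2509  0.1383  0.0095] [ 3.000e-02 -2.000e-02  4.648e+01]
```

In the tool's units: -0.25 m / 0.5 = -0.5, -0.21 m / 0.5 = -0.42, 46.4 degrees / 180 = 0.2578.

Request:
{"fn": "shift_gripper", "kwargs": {
  "plan": [-0.084, 0.046, 0, 0, 0, 0.0428, -0.168, 0.092, 0, 0, 0, 0.0861, -0.252, 0.138, 0, 0, 0, 0.1289, -0.336, 0.184, 0, 0, 0, 0.1722, -0.42, 0.23, 0, 0, 0, 0.215, -0.5, 0.276, 0.01, 0, 0, 0.2578, -0.5, 0.276, 0.018, 0, 0, 0.2578, -0.5, 0.276, 0.018, 0, 0, 0.2578]
}}

```text
time_s: 1.9
ee_pos: [0.4356, -0.1561, 0.2892]
eef_rot: [-179.8, 0.0, 36.1]
contact_force: [-0.6, 1.5, -0.5]
opening: 0.0003
finger_force: 0.0
```

```bash
python3 -c "
from loc import *
rel((-125,0,230),(-115,0,140))"
```

```text
t 1.9 local mm [-122.6    2.2  229.2] F [-0.6  1.5 -0.5]
(-125, 0, 230) [-0.0025  0.0022 -0.0008] [-0.2   0.05  0.35]
(-115, 0, 140) [0.0076 0.0026 0.0892] [-0.2   0.05  0.35]
```

In the tool's units: 0.144 m / 0.5 = 0.288, 0.143 m / 0.5 = 0.286, 0.3 degrees / 180 = 0.0017.

Request:
{"fn": "shift_gripper", "kwargs": {
  "plan": [0.008, 0.002, 0.09, 0, 0, 0.0017, 0.016, 0.004, 0.178, 0, 0, 0.0017, 0.052, 0.004, 0.178, 0, 0, 0.0017, 0.09, 0.004, 0.178, 0, 0, 0.0017, 0.12, 0.004, 0.2, 0, 0, 0.0017, 0.144, 0.004, 0.224, 0, 0, 0.0017, 0.164, 0.004, 0.248, 0, 0, 0.0017, 0.172, 0.004, 0.27, 0, 0, 0.0017, 0.174, 0.004, 0.286, 0, 0, 0.0017, 0.174, 0.004, 0.288, 0, 0, 0.0017]
}}

```text
time_s: 2.9
ee_pos: [0.5066, -0.1058, 0.1453]
eef_rot: [-179.9, 0.1, 35.9]
contact_force: [-0.5, 0.5, 0.2]
opening: 0.0005
finger_force: 0.0
```

Request:
{"fn": "shift_gripper", "kwargs": {
  "plan": [0, 0, 0.001, 0, 0, 0, 0, 0, 0.002, 0, 0, 0, 0, 0, 0.002, 0, 0, 0]
}}

```text
time_s: 3.2
ee_pos: [0.5078, -0.1067, 0.1461]
eef_rot: [180.0, -0.0, 35.8]
contact_force: [0.3, 0.4, 0.9]
opening: 0.0006
finger_force: 0.0
```

```bash
python3 -c "
from loc import *
rel((-36,0,84))"
```

```text
t 3.2 local mm [-35.1   0.1  86.1] F [0.3 0.4 0.9]
(-36, 0, 84) [-0.0009  0.0001  0.0021] [ 0.04 -0.02  0.07]
```

In the tool's units: 0.003 m / 0.5 = 0.006, 0.0015 m / 0.5 = 0.003.

Request:
{"fn": "shift_gripper", "kwargs": {
  "plan": [0, 0, 0.003, 0, 0, 0, 0, 0, 0.006, 0, 0, 0, 0, 0, 0.006, 0, 0, 0, 0, 0, 0.006, 0, 0, 0]
}}

```text
time_s: 3.6
ee_pos: [0.508, -0.1066, 0.1432]
eef_rot: [179.9, -0.0, 35.9]
contact_force: [0.3, -0.6, 4.4]
opening: 0.0007
finger_force: 2.1
```

```bash
python3 -c "
from loc import *
rel((-36,0,84))
import cv2
for n,a in(('scene',(170,310,180,320)),('side',(110,270,300,460))):
    p=camera(n)['pixels'][a[0]:a[1],a[2]:a[3],::-1]
    cv2.imwrite('pics/%s1.png'%n,cv2.resize(p,(400,400),interpolation=cv2.INTER_CUBIC))
cv2.imwrite('pics/m1.png',cv2.hconcat([cv2.imread('pics/scene1.png'),cv2.imread('pics/side1.png')]))"
```

```text
t 3.6 local mm [-34.9   0.1  83.2] F [ 0.3 -0.6  4.4]
(-36, 0, 84) [-0.0011  0.0001 -0.0008] [ 0.06 -0.02  0.09]
```

View pics/m1.png

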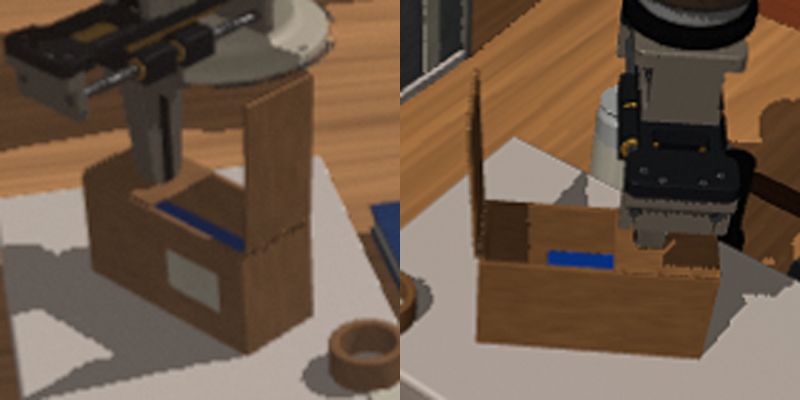

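The short flap lies flat and the long one is still upright. The carton hasn't moved. Next I go up and over to the outside of the long flap.

In the tool's units: 0.16 m / 0.5 = 0.32, -0.132 m / 0.5 = -0.264.

Request:
{"fn": "shift_gripper", "kwargs": {
  "plan": [0, 0, -0.09, 0, 0, 0, 0, 0, -0.18, 0, 0, 0, 0, 0, -0.264, 0, 0, 0, 0.08, 0, -0.274, 0, 0, 0, 0.16, 0, -0.274, 0, 0, 0, 0.24, 0, -0.274, 0, 0, 0, 0.32, 0, -0.274, 0, 0, 0, 0.32, 0, -0.274, 0, 0, 0, 0.32, 0, -0.22, 0, 0, 0, 0.32, 0, -0.16, 0, 0, 0]
}}

```text
time_s: 4.7
ee_pos: [0.6379, -0.0127, 0.2226]
eef_rot: [179.9, -0.1, 35.9]
contact_force: [-0.1, 0.1, -0.4]
opening: 0.0005
finger_force: 0.0
```

```bash
python3 -c "
from loc import *
rel((125,0,165))"
```

```text
t 4.7 local mm [125.4   0.3 162.6] F [-0.1  0.1 -0.4]
(125, 0, 165) [-0.0004  0.0004 -0.0024] [ 0.1  -0.08  0.12]
```

In the tool's units: -0.115 m / 0.5 = -0.23, -0.114 m / 0.5 = -0.228.

Request:
{"fn": "shift_gripper", "kwargs": {
  "plan": [-0.04, 0, 0, 0, 0, 0, -0.07, 0, -0.004, 0, 0, 0, -0.1, 0, 0, 0, 0, 0, -0.126, 0, 0.006, 0, 0, 0, -0.166, 0, 0.026, 0, 0, 0, -0.2, 0, 0.062, 0, 0, 0, -0.22, 0, 0.104, 0, 0, 0, -0.228, 0, 0.134, 0, 0, 0, -0.23, 0, 0.152, 0, 0, 0, -0.23, 0, 0.154, 0, 0, 0]
}}

```text
time_s: 5.7
ee_pos: [0.5437, -0.0804, 0.1463]
eef_rot: [180.0, 0.0, 35.8]
contact_force: [-3.9, -0.3, 6.0]
opening: 0.0005
finger_force: 2.9
```

Request:
{"fn": "shift_gripper", "kwargs": {
  "plan": [0, 0, 0.001, 0, 0, 0, 0, 0, 0.002, 0, 0, 0, 0, 0, 0.004, 0, 0, 0]
}}

```text
time_s: 6.0
ee_pos: [0.5438, -0.0804, 0.146]
eef_rot: [180.0, 0.1, 35.9]
contact_force: [-8.6, 1.3, 18.4]
opening: 0.0003
finger_force: 9.1
```

```bash
python3 -c "
from loc import *
rel((10,0,86))
import cv2
for n,a in(('scene',(170,310,180,320)),('side',(110,270,300,460))):
    p=camera(n)['pixels'][a[0]:a[1],a[2]:a[3],::-1]
    cv2.imwrite('pics/%s2.png'%n,cv2.resize(p,(400,400),interpolation=cv2.INTER_CUBIC))
cv2.imwrite('pics/m2.png',cv2.hconcat([cv2.imread('pics/scene2.png'),cv2.imread('pics/side2.png')]))"
```

```text
t 6.0 local mm [ 9.5  0.4 86. ] F [-8.6  1.3 18.4]
(10, 0, 86) [0.0005 0.0004 0.    ] [0.02 0.07 0.11]
```

View pics/m2.png

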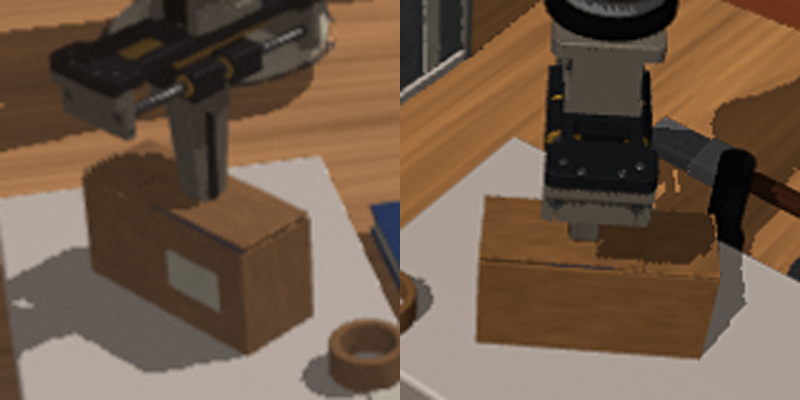

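Both flaps are shut flat, and the carton's base corners are where they were. Now I rise, open and centre on the balance point.

In the tool's units: -0.05 m / 0.5 = -0.1, -0.02 m / 0.5 = -0.04.

Request:
{"fn": "shift_gripper", "kwargs": {
  "plan": [0, 0, -0.04, 0, 0, 0, 0, 0, -0.1, 0, 0, 0, -0.04, 0, -0.1, 0, 0, 0, -0.04, 0, -0.1, 0, 0, 0, -0.04, 0, -0.1, 0, 0, 0, -0.04, 0, -0.1, 0, 0, 0, -0.04, 0, -0.1, 0, 0, 0, -0.04, 0, -0.1, 0, 0, 0, -0.04, 0, -0.1, 0, 0, 0, -0.04, 0, -0.1, 0, 0, 0],
  "finger_gap": 0.092,
  "grip_force": 20
}}

```text
time_s: 7.1
ee_pos: [0.5279, -0.0916, 0.1935]
eef_rot: [-180.0, 0.0, 35.9]
contact_force: [-0.0, -0.3, -0.3]
opening: 0.0782
finger_force: 0.0
```

```bash
python3 -c "
from loc import *
rel((-10,0,130),(-10,0,28))
import cv2
from cam import proj
for n in('scene','side'):
    c=camera(n); q=proj(c,[w((x,y,z)) for x,y,z in((80,-32,0),(80,32,0),(-80,32,0),(-80,-32,0),(80,-32,80),(-80,32,80))])
    p=cv2.resize(c['pixels'][:,:,::-1],None,fx=3,fy=3,interpolation=cv2.INTER_CUBIC)
    for u in q: cv2.circle(p,(int(u[0]*3+1.5),int(u[1]*3+1.5)),3,(0,255,0),1)
    x0,y0=((190,180) if n=='scene' else (310,130)); cv2.imwrite('pics/%s3.png'%n,p[y0*3:y0*3+400,x0*3:x0*3+400])
cv2.imwrite('pics/m3.png',cv2.hconcat([cv2.imread('pics/scene3.png'),cv2.imread('pics/side3.png')]))"
```

```text
t 7.1 local mm [ -9.9   0.6 133.5] F [-0.  -0.3 -0.3]
(-10, 0, 130) [-0.0001  0.0006  0.0035] [-0.01  0.    0.1 ]
(-10, 0, 28) [-1.000e-04  6.000e-04  1.055e-01] [-0.01  0.    0.1 ]
```

View pics/m3.png

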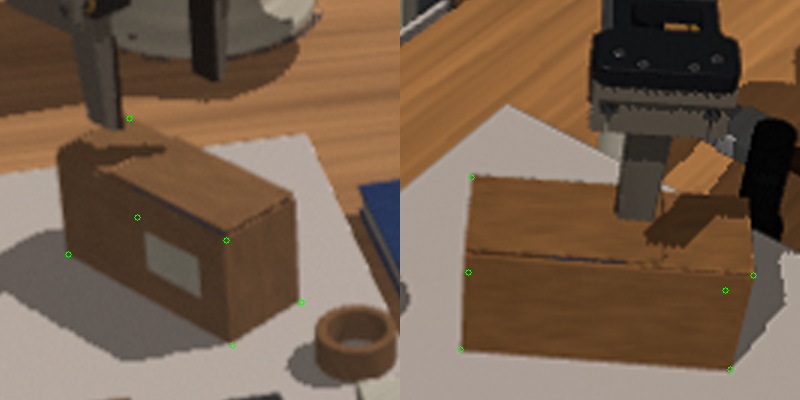

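The projected corners sit on the carton in both views, so the pose still holds. I descend, close and lift.

In the tool's units: 0.105 m / 0.5 = 0.21, 0.095 m / 0.5 = 0.19.

Request:
{"fn": "shift_gripper", "kwargs": {
  "plan": [0, 0.0012, 0, 0, 0, 0, 0, 0.0012, 0, 0, 0, 0, 0, 0.0012, 0, 0, 0, 0, 0, 0.0012, 0.04, 0, 0, 0, 0, 0.0012, 0.08, 0, 0, 0, 0, 0.0012, 0.12, 0, 0, 0, 0, 0.0012, 0.16, 0, 0, 0, 0, 0.0012, 0.19, 0, 0, 0, 0, 0.0012, 0.21, 0, 0, 0, 0, 0.0012, 0.21, 0, 0, 0],
  "finger_gap": 0.092,
  "grip_force": 20
}}

```text
time_s: 8.2
ee_pos: [0.5273, -0.0918, 0.0872]
eef_rot: [-179.9, 0.1, 35.9]
contact_force: [-0.6, 0.2, -0.3]
opening: 0.0917
finger_force: 0.0
```

Request:
{"fn": "shift_gripper", "kwargs": {
  "plan": [0, 0, 0, 0, 0, 0, 0, 0, 0, 0, 0, 0, 0, 0, 0, 0, 0, 0, 0, 0, 0, 0, 0, 0, 0, 0, 0, 0, 0, 0, 0, 0, 0, 0, 0, 0, 0, 0, 0, 0, 0, 0, 0, 0, 0, 0, 0, 0],
  "finger_gap": 0.04,
  "grip_force": 35
}}

```text
time_s: 9.0
ee_pos: [0.5285, -0.092, 0.0893]
eef_rot: [-180.0, -0.0, 35.9]
contact_force: [-2.2, 1.4, 5.9]
opening: 0.064
finger_force: 35.0
```

In the tool's units: -0.102 m / 0.5 = -0.204, -0.1 m / 0.5 = -0.2.

Request:
{"fn": "shift_gripper", "kwargs": {
  "plan": [0, 0, -0.01, 0, 0, 0, 0, 0, -0.03, 0, 0, 0, 0, 0, -0.056, 0, 0, 0, 0, 0, -0.084, 0, 0, 0, 0, 0, -0.112, 0, 0, 0, 0, 0, -0.14, 0, 0, 0, 0, 0, -0.166, 0, 0, 0, 0, 0, -0.186, 0, 0, 0, 0, 0, -0.2, 0, 0, 0, 0, 0, -0.204, 0, 0, 0]
}}

```text
time_s: 10.0
ee_pos: [0.5286, -0.0923, 0.1916]
eef_rot: [179.9, -0.0, 35.9]
contact_force: [-0.5, 0.2, -5.5]
opening: 0.0634
finger_force: 35.0
```

Request:
{"fn": "shift_gripper", "kwargs": {
  "plan": [0, 0, 0, 0, 0, 0, 0, 0, 0, 0, 0, 0, 0, 0, 0, 0, 0, 0, 0, 0, 0, 0, 0, 0, 0, 0, 0, 0, 0, 0, 0, 0, 0, 0, 0, 0, 0, 0, 0, 0, 0, 0, 0, 0, 0, 0, 0, 0]
}}

```text
time_s: 10.8
ee_pos: [0.5283, -0.0922, 0.1906]
eef_rot: [180.0, 0.0, 35.9]
contact_force: [0.4, -0.5, -4.2]
opening: 0.0638
finger_force: 35.0
```

```bash
python3 -c "
from loc import *
import cv2
print(r.get_state())
for n,a in(('scene',(140,280,180,320)),('side',(100,260,300,460))):
    p=camera(n)['pixels'][a[0]:a[1],a[2]:a[3],::-1]
    cv2.imwrite('pics/%s4.png'%n,cv2.resize(p,(400,400),interpolation=cv2.INTER_CUBIC))
cv2.imwrite('pics/m4.png',cv2.hconcat([cv2.imread('pics/scene4.png'),cv2.imread('pics/side4.png')]))"
```

```text
{'time_s': 10.8, 'joints': array([-2.28185059e+01,  4.43703561e+00,  9.93268459e+01, -2.00342414e-03,
        7.62341572e+01,  3.13178429e+01]), 'joint_velocities': array([-0.13435596,  0.00482753, -0.07389072, -0.03607026, -0.09988464,
       -0.07003776]), 'effort': array([-9.56255317e-04, -3.73318720e+01, -3.40934122e+01,  6.98838104e-02,
       -2.61166081e-02,  1.91623171e-04]), 'ee_pos': array([ 0.5282605 , -0.09219258,  0.19061374]), 'eef_rot': array([1.79997313e+02, 6.42910370e-04, 3.58641278e+01]), 'contact_force': array([ 0.43479742, -0.45740741, -4.15921937]), 'wrist_torque': array([-0.07336342,  0.12917498, -0.03075756]), 'finger_force': 34.99095797538757, 'opening': 0.06382807922315986}
```

View pics/m4.png

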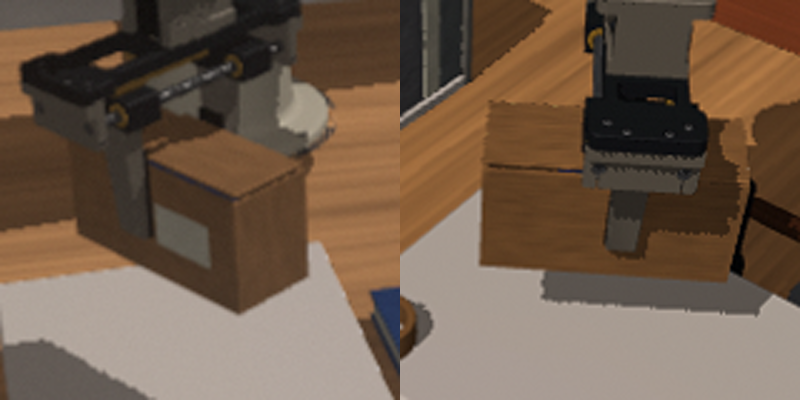

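The carton is held level and shut, about 10 cm clear of the lid, and it is steady.

```bash
python3 -c "
from rig import r, ticket, camera
print(ticket.close_job())"
```

```text
the job is handed in; nothing more can be done
None
```

I folded the short flap flat, then the long flap over it. I lifted the carton about 10 cm straight up and handed the job in at about 11 s with the carton still gripped, level and shut; the hand-in returned no verdict.

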